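# Load the relay under the inspection camera

## Task

The inspection camera is in the way over the test socket: swing its arm well clear to whichever side is free, seat the relay fully down in the socket's pocket, and swing the locking lever fully shut over it. Then bring the camera back so that its lens is centred over the locked relay and let go. Leave the spray can, the spool and the power adapter where they stand.

Things in the scene. Friction and masses are not known exactly. Their poses are not given: they have to be found in the camera images.
- stand: Fixed camera stand: a 90 mm square steel foot plate 16 mm thick with a 24 mm thick upright post up to z = 240 mm (38 mm thick at its collar and hinge, from z = 198 mm up). Origin on the bench under the post's axis. The swing arm pivots about this vertical axis.
- swing_arm (a joint): Angle of the camera's swing arm about the post, -1.5 to 1.5 rad; at 0 the arm points along the stand's -x axis (towards the robot), and it grows counter-clockwise seen from above. Stays where it is left; a light friction hinge (about 1 to 2 N at the grip).
- swing_grip (a point): On the axis of the upright black grip on the outer end of the swing arm, 170 mm from the pivot axis, directly above the lens: a vertical round rod 18 mm thick, its free part from z = 234 to 286 mm; this point is at z = 266 mm. The aluminium arm bar below it is 18 mm wide, at z = 217 to 233 mm; camera barrel 44 mm thick below.
- lens (a point): Centre of the lens, at the bottom of the camera head, z = 150 mm. The head's lower ring is 56 mm in diameter. It moves with the swing arm.
- socket: Fixed grey test socket, a block 130 mm (x) by 100 mm (y) by 40 mm high with a rectangular pocket in its top, and a 30 x 60 x 30 mm lug at its -x end (out to x = -93 mm). Origin under the pocket's centre, on the bench. The pocket is 68 mm along x by 46 mm along y, 25 mm deep, edges chamfered 3 mm.
- pocket (a point): Centre of the pocket's floor, 15 mm above the bench; axes as the socket's.
- lever (a joint): Angle of the locking lever on the socket: 0 = fully shut (bar over the pocket along the socket's +x), opening counter-clockwise from above to 1.9 rad. Turns about a vertical 20 mm pin at x = -52 mm, y = 0 of the socket. Bar 18 mm wide, z = 80 to 88 mm: clears a seated relay by 3 mm, blocked by a raised one. Stays where left; moves with about 1 N.
- lever_grip (a point): Middle of the lever's upright black knob, a vertical round rod 18 mm thick from z = 88 to 118 mm, 100 mm from the lever's pin; this point is at z = 103 mm.
- relay: Loose black relay block with a grey band round it and a grey label on top, 64 mm (x) by 42 mm (y) by 62 mm high, about 0.16 kg, standing upright on the bench on one side or the other. Origin at the centre of its underside. It may go into the pocket either way round; seated, its top is at z = 77 mm, 37 mm above the socket.
- spray_can: Loose pale aerosol can, 56 mm in diameter and 170 mm tall, standing in the swing path of the camera head on one side of the stand. Origin at the centre of its underside.
- spool: Loose grey spool standing on its flange, 76 mm in diameter, 55 mm high, on the other side; the camera head passes above it. Origin at the centre of its underside.
- adapter: Loose flat black power adapter, 110 mm (x) by 66 mm (y) by 36 mm high, on the side away from the relay. Origin at the centre of its underside.
Mind the look-alikes: they are no part of the job. What is shaped like the socket but brown is not meant.

How it is judged:
By the outcome, as a careful person would: the job done as asked, in the order asked, and still so for the second after the job is handed in, with the robot touching nothing.
It also fails if it takes over 72 s, if anything falls off the work surface, if the arm or the gripper's body presses on something with over 40 N, if the wrist force passes 120 N, or if a joint passes its speed limit or range.

## Robot

A 6-joint arm with a two-finger parallel gripper is mounted at the origin on the work surface. World frame = base frame: x ahead of the robot, y to its left, z up, the work surface at z = 0. Lengths are in mm, angles in degrees, forces in N, time in s.
With the tool pointing down it reaches from about 250 to 775 mm from the base axis. Payload 4 kg.
Tool frame: the origin (TCP) lies on the centre line of the jaws, within the pads' length; the fingertips stand 25 mm ahead of it and the grasp point (between the pads) lies 6 mm ahead of it (bot.tip_extent is the z of the fingertips in the tool frame, in mm); z points along the fingers, y is the line along which they close (so a half turn about z gives the same grasp; the last joint's range is limited). The gripper opens to 85 mm and grips with 20 to 120 N. Pads are 22 mm wide; open, the fingers measure 114 mm over their backs; the gripper's body (76 mm by 85 mm) begins 54 mm behind the grasp point. The pads swing forward as they close: fully open they stand 13 mm farther back than shut.
Start: joints at [61.587, 4.996, 78.535, -0, 96.463, -5.907], TCP at [210.536, 508.124, 256.341] pointing down, gripper open.
Joint ranges: [-177.83, 177.83], [-43.37, 116.18], [15.69, 146.23], [-61.86, 241.86], [9.47, 152.12], [-147.06, 147.06]. Speed limits (degrees/s): [159.86, 159.86, 180, 180, 180, 180].

## Interface

Orientations are given as a 3x3 rotation matrix whose columns are the frame's x, y, z axes.
In Python, from plant import bot, viewer, job gives the robot as it stands.
- The arm moves only by the tool arm_command, never from a script. Its argument "targets" is a list of rows, each a list of 3 entries, a list of its own where there are three numbers: the shift along the world's x, y, z normalised to -1 to 1, where 1 is 250 mm, then the turn, a rotation vector about the world's x, y, z normalised to -1 to 1, where 1 is 30 degrees, then the opening, from 0 (shut) to 1 (fully open). A call has 1 to 20 rows; each row is the pose to reach, as a shift and turn from the pose commanded when the call began; what a row does not reach only later rows make up. A row lasts 1/8 s, in which the tool goes at most 62.5 mm and 10.7 degrees, less where a joint would pass 70% of its speed; a pose out of reach is approached as far as the arm can. A call with a number of a shift or a turn outside -1 to 1 is refused whole. A call with a gripper value outside its range is refused whole. The fingers move at their own pace and stop on an object; "grip_force" is the grip in N (left out, the last holds). Time passes only in rows, so rows that repeat a pose let the fingers close. It gives the time, the measured TCP pose, the force, the opening and the grip force at its end, in the units of the state.
- bot.sense(): the state, without advancing time (a new reading comes with each control period).
- viewer.capture(name): name is "side" or "top"; returns a dict with "img" (420x560x3 uint8, red, green, blue), "fx", "fy", "cx", "cy" (pixels), "distortion" ([k1, k2, p1, p2, k3] as OpenCV has them; the pictures are not rectified), "extrinsics" (4x4, takes a point from world to camera coordinates). Camera axes: x right, y up, looking along -z (the intrinsics and any distortion apply to the point x, -y, -z); pixel columns grow to the right and rows downward; lengths in mm; the calibration is good to about 2 mm. A picture is of the moment at which its call begins. There is no depth.
- job.sign_off(): hands the job in; it is judged then, once.
The state is a dict: "t": time; "joint_pos": joint angles; "dq": joint speeds; "tau": joint torques, N m; "position": TCP position; "tool_rot": TCP orientation; "force": force on the tool from outside, world axes, zero at the start; "ft_torque": the same for the moment, N m; "grip_width": opening from 0.0 (shut) to 1.0 (fully open); "finger_force": force on a finger pad.
Only numpy, scipy, OpenCV 4.12 (cv2) and the standard library are available. Lean on these libraries where they do the work, as an engineer would, in place of code of your own. Each camera call takes 0.05 s, during which the arm holds its last target. There are 200 camera calls.

## Working session

There is one attempt and no reset: what is moved stays moved. The work goes in short steps, Python scripts to look and compute and a tool call to move; the robot and the scene stay as the last step left them, time stands still between calls to the robot, and variables do not carry over. Pictures are saved under pics/ and viewed, at most 10 in all, crops included, and the job is handed in when it is done.

Besides the shell and the picture viewer there is one more tool, called after "Emit:" as name([rows], argument=value, ...), one row to a line, values as JSON. arm_command: Moves the arm, as the interface text tells. Scaled input: -1 to 1 covers 250 mm each way for a shift and 30 degrees each way for a turn. Its arguments: {"type":"object","properties":{"targets":{"type":"array","items":{"type":"array"}},"grip_force":{"type":"number"}},"required":["targets"]}

```bash
mkdir -p pics; cat > h.py <<'E'
import numpy as np, cv2
from plant import bot, viewer, job
def cap(n,name):
    c=viewer.capture(n); cv2.imwrite(f'pics/{name}.png',c['img'][:,:,::-1]); 
    np.save(f'pics/{name}.npy',c,allow_pickle=True); return c
def load(name): return np.load(f'pics/{name}.npy',allow_pickle=True).item()
def ray(c,u,v):
    K=np.array([[c['fx'],0,c['cx']],[0,c['fy'],c['cy']],[0,0,1.]])
    x,y=cv2.undistortPoints(np.array([[[u,v]]],float),K,np.array(c['distortion'],float))[0,0]
    E=np.array(c['extrinsics']); R,t=E[:3,:3],E[:3,3]
    return -R.T@t, R.T@np.array([x,-y,-1.])
def onz(c,u,v,z):
    o,d=ray(c,u,v); return (o+d*(z-o[2])/d[2]).round(1)
def proj(c,p):
    K=np.array([[c['fx'],0,c['cx']],[0,c['fy'],c['cy']],[0,0,1.]])
    E=np.array(c['extrinsics']); q=E[:3,:3]@np.array(p,float)+E[:3,3]
    return cv2.projectPoints(np.array([[q[0],-q[1],-q[2]]]),np.zeros(3),np.zeros(3),K,np.array(c['distortion'],float))[0].ravel().round(1)
def tri(c1,p1,c2,p2):
    o1,d1=ray(c1,*p1);o2,d2=ray(c2,*p2)
    s=np.linalg.lstsq(np.c_[d1,-d2],o2-o1,rcond=None)[0]
    a,b=o1+d1*s[0],o2+d2*s[1]; return ((a+b)/2).round(1),np.linalg.norm(a-b).round(1)
E
python3 - <<'E'
from h import *
for n in('top','side'):
    c=cap(n,n+'0'); o=ray(c,280,210); print(n,o[0].round(),(o[1]/np.linalg.norm(o[1])).round(2),c['fx'],c['distortion'])
s=bot.sense();print(s['t'],s['position'],s['tool_rot'],s['grip_width'],s['force'])
E
```

```text
top [ 419.   19. 1031.] [ 0.15 -0.03 -0.99] 423.49547557119007 [-0.02531237  0.          0.          0.          0.        ]
side [-136. -804.  943.] [ 0.53  0.62 -0.58] 525.8414025454027 [-0.07405826  0.          0.          0.          0.        ]
0.1 [210.33753564 507.75004106 255.21197918] [[-9.23846468e-01  3.82762003e-01 -9.76043779e-04]
 [ 3.82763196e-01  9.23844659e-01 -1.83903453e-03]
 [ 1.97800293e-04 -2.07257919e-03 -9.99997833e-01]] 0.9982387332432348 [-0.53908444  0.30246739  0.79283943]
```

View pics/top0.png

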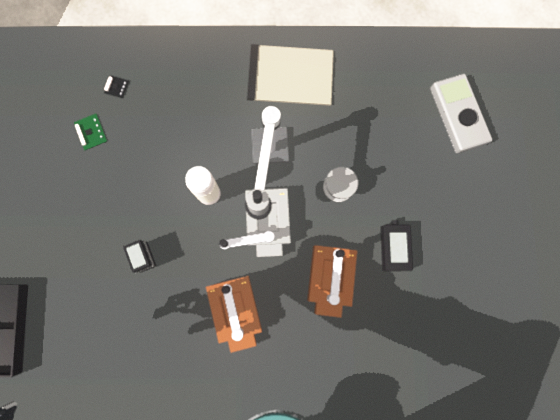

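View pics/side0.png

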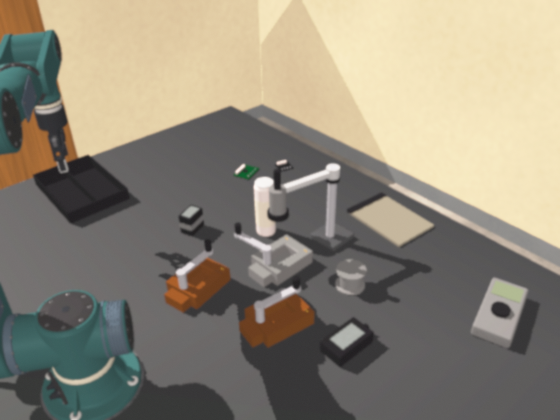

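The top view has +x up and +y left. The camera arm runs from the post top (271,117) to the grip (257,196). The grey socket is around (268,218), with its lever pin near (269,237) and knob near (224,244). The relay is at (138,256) and the can at (203,185), both on the +y side. The spool is at (341,184) on the -y side, so that side is free.

```bash
python3 - <<'E'
from h import *
c=load('top0'); im=c['img'][:,:,::-1]
a=cv2.resize(im[175:275,110:310],None,fx=4,fy=4,interpolation=cv2.INTER_CUBIC); cv2.imwrite('pics/topcrop.png',a)
s=load('side0'); b=cv2.resize(s['img'][160:290,170:370,::-1],None,fx=4,fy=4,interpolation=cv2.INTER_CUBIC); cv2.imwrite('pics/sidecrop.png',b)
for n,u,v,z in [('post',271,117,240),('grip',257,196,286),('pin',269,237,88),('knob',224,244,118),('relay',137,257,62),('can',199,175,170),('spool',341,179,55)]: print(n,onz(c,u,v,z))
E
```

```text
post [724.2   7.3 240. ]
grip [558.3  34.3 286. ]
pin [502.2  12.1  88. ]
knob [485.3 109.1 118. ]
relay [461.6 311.3  62. ]
can [625.2 157.  170. ]
spool [ 641.3 -159.8   55. ]
```

View pics/topcrop.png

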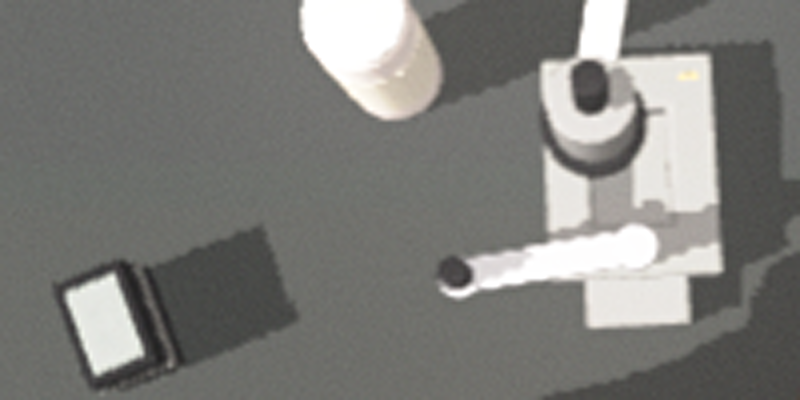

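View pics/sidecrop.png

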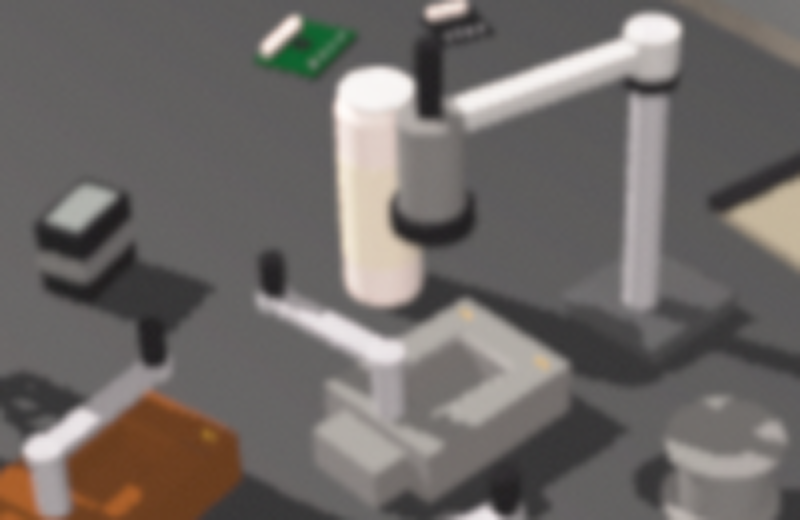

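The top crop shows the grip rod top at about crop (592,70). The socket's top corners are at about (540,62), (710,53) and (722,272). The knob is at (457,270), and the relay label is centred near (105,325), tilted about 18°. The side crop confirms the rod top at (428,40), the knob at (270,256) and the socket corners at (467,298), (570,368), (425,465) and (325,385).

```bash
python3 - <<'E'
from h import *
c=load('top0'); s=load('side0')
T=lambda u,v:(u/4+110,v/4+175); S=lambda u,v:(u/4+170,v/4+160)
print('rod',tri(c,T(592,70),s,S(428,42)),onz(c,*T(592,70),286))
print('knob',tri(c,T(457,268),s,S(270,256)))
print('post',tri(c,(271,117),s,S(652,28)))
for n,t in zip(('+x+y','+x-y','-x-y'),((540,62),(710,53),(722,272))): print(n,onz(c,*T(*t),40))
for t in ((585,327),(691,324)): print('lug',onz(c,*T(*t),30))
for t in ((467,298),(570,368),(425,463),(325,383)): print('sc',onz(s,*S(*t),40))
def lab(c,x0,x1,y0,y1,z,th):
    g=c['img'][y0:y1,x0:x1].min(2); m=(g>th).astype(np.uint8)
    n,l,st,ce=cv2.connectedComponentsWithStats(m); i=1+st[1:,4].argmax()
    ct=max(cv2.findContours((l==i).astype(np.uint8),0,1)[0],key=cv2.contourArea)
    r=cv2.minAreaRect(ct); P=[onz(c,p[0]+x0,p[1]+y0,z) for p in cv2.boxPoints(r)]
    print(st[i],onz(c,*(ce[i]+[x0,y0]),z),[p[:2] for p in P])
    e=[P[1]-P[0],P[2]-P[1]]; e=max(e,key=np.linalg.norm); print('long',np.linalg.norm(e),np.degrees(np.arctan2(e[1],e[0]))%180)
lab(c,120,155,238,275,62,150); lab(s,178,204,203,222,62,125)
E
```

```text
rod (array([565.1,  32.7, 282.9]), np.float64(0.4)) [564.7  32.5 286. ]
knob (array([489.5, 108.9, 116.9]), np.float64(0.6))
post (array([728.1,   5.4, 237.6]), np.float64(6.7))
+x+y [617.9  68.   40. ]
+x-y [622.7 -33.4  40. ]
-x-y [492.  -38.5  40. ]
lug [461.1  42.   30. ]
lug [462.3 -20.3  30. ]
sc [619.3  62.8  40. ]
sc [620.  -39.7  40. ]
sc [488.2 -45.3  40. ]
sc [489.7  58.   40. ]
[  7   5  19  26 301] [465.1 314.6  62. ] [array([483.5, 338.7]), array([494.1, 310.3]), array([446.7, 290.8]), array([436.2, 319.1])]
long 51.25436566771658 22.361893798353293
[  4   3  16  11 101] [465.2 312.4  62. ] [array([441.2, 316.1]), array([493.1, 340.4]), array([489.7, 308.7]), array([438.6, 285.6])]
long 57.30706762695158 25.08937386892855
```

Emit:
arm_command([
  [[0.0,0.0,0.15],[0,0,0.1],1],
  [[0.1,-0.1,0.32],[0,0,0.3],1],
  [[0.3,-0.3,0.32],[0,0,0.6],1],
  [[0.48,-0.5,0.32],[0,0,0.9],1],
  [[0.65,-0.7,0.32],[0,0,1],1],
  [[0.8,-0.88,0.32],[0,0,1],1],
  [[0.9,-1,0.32],[0,0,1],1],
  [[1,-1,0.32],[0,0,1],1],
  [[1,-1,0.32],[0,0,1],1],
  [[1,-1,0.32],[0,0,1],1],
], grip_force=25)

```text
t: 1.35
position: [459.9, 258.4, 335.9]
tool_rot: [[-0.991, -0.131, -0.001], [-0.131, 0.991, -0.0], [0.001, 0.0, -1.0]]
force: [-0.2, -0.2, 0.8]
grip_width: 1.001
finger_force: 0.0
```

Emit:
arm_command([
  [[0.1,-0.22,0],[0,0,0],1],
  [[0.2,-0.44,0],[0,0,0],1],
  [[0.3,-0.66,0],[0,0,0],1],
  [[0.4,-0.86,0],[0,0,0],1],
  [[0.42,-0.9,0],[0,0,0],1],
  [[0.42,-0.9,0],[0,0,0],1],
  [[0.42,-0.9,-0.1],[0,0,0],1],
  [[0.42,-0.9,-0.2],[0,0,0],1],
  [[0.42,-0.9,-0.25],[0,0,0],1],
  [[0.42,-0.9,-0.25],[0,0,0],0.5],
  [[0.42,-0.9,-0.25],[0,0,0],0.1],
  [[0.42,-0.9,-0.25],[0,0,0],0.1],
  [[0.42,-0.9,-0.25],[0,0,0],0.1],
  [[0.42,-0.9,-0.25],[0,0,0],0.1],
  [[0.42,-0.9,-0.25],[0,0,0],0.1],
  [[0.42,-0.9,-0.25],[0,0,0],0.1],
])

```text
t: 3.35
position: [565.8, 33.2, 274.9]
tool_rot: [[-0.991, -0.13, 0.002], [-0.13, 0.991, 0.0], [-0.002, 0.0, -1.0]]
force: [-0.7, 2.3, 4.2]
grip_width: 0.205
finger_force: 25.0
```

Emit:
arm_command([
  [[-0.004,-0.035,0],[0,0,0.05],0.1],
  [[-0.008,-0.076,0],[0,0,0.1],0.1],
  [[-0.008,-0.125,0],[0,0,0.15],0.1],
  [[-0.006,-0.175,0],[0,0,0.25],0.1],
  [[0.002,-0.225,0],[0,0,0.35],0.1],
  [[0.012,-0.274,0],[0,0,0.4],0.1],
  [[0.026,-0.322,0],[0,0,0.5],0.1],
  [[0.044,-0.368,0],[0,0,0.55],0.1],
  [[0.065,-0.413,0],[0,0,0.6],0.1],
  [[0.089,-0.457,0],[0,0,0.65],0.1],
  [[0.148,-0.538,0],[0,0,0.75],0.1],
  [[0.218,-0.609,0],[0,0,0.85],0.1],
  [[0.297,-0.669,0],[0,0,0.95],0.1],
  [[0.355,-0.702,0],[0,0,1],0.1],
  [[0.416,-0.729,0],[0,0,1],0.1],
  [[0.416,-0.729,0],[0,0,1],0.1],
  [[0.416,-0.729,0],[0,0,1],0.1],
])

```text
t: 5.48
position: [670.2, -149.9, 274.4]
tool_rot: [[-0.794, -0.608, 0.002], [-0.608, 0.794, -0.001], [-0.001, -0.002, -1.0]]
force: [1.9, -1.7, 3.8]
grip_width: 0.199
finger_force: 25.8
```

Emit:
arm_command([
  [[0,0,0],[0,0,0],0.6],
  [[0,0,0],[0,0,0],1],
  [[0,0,0],[0,0,0],1],
  [[0,0,0.1],[0,0,0],1],
  [[0,0,0.25],[0,0,0],1],
  [[-0.1,0.1,0.28],[0,0,-0.1],1],
  [[-0.3,0.3,0.28],[0,0,-0.3],1],
  [[-0.5,0.5,0.28],[0,0,-0.5],1],
  [[-0.7,0.7,0.28],[0,0,-0.5],1],
  [[-0.8,0.9,0.28],[0,0,-0.5],1],
  [[-0.84,1,0.28],[0,0,-0.5],1],
  [[-0.84,1,0.28],[0,0,-0.5],1],
])

```text
t: 6.98
position: [457.9, 103.1, 344.5]
tool_rot: [[-0.922, -0.387, 0.001], [-0.387, 0.922, 0.001], [-0.001, 0.0, -1.0]]
force: [-0.3, -1.2, -0.4]
grip_width: 1.001
finger_force: 0.0
```

Emit:
arm_command([
  [[0,0.2,0],[0,0,0],1],
  [[0,0.4,0],[0,0,0],1],
  [[0,0.6,0],[0,0,0],1],
  [[0,0.8,0],[0,0,0],1],
  [[0,0.86,0],[0,0,0],1],
  [[0,0.86,0],[0,0,0],1],
])

```text
t: 7.72
position: [460.0, 315.7, 343.1]
tool_rot: [[-0.924, -0.383, -0.001], [-0.383, 0.924, -0.001], [0.002, -0.001, -1.0]]
force: [-0.6, -0.8, 0.6]
grip_width: 0.998
finger_force: 0.0
```

```bash
python3 - <<'E'
from h import *
c=cap('top','top1'); s=cap('side','side1')
f=lambda i,x0,x1,y0,y1,k:cv2.resize(i['img'][y0:y1,x0:x1,::-1],None,fx=k,fy=k,interpolation=cv2.INTER_CUBIC)
A=f(c,210,360,100,275,3.4); B=f(s,225,355,160,300,2.5)
I=np.zeros((600,800,3),np.uint8); I[:A.shape[0],:A.shape[1]]=A[:600]; h=min(600,B.shape[0]); B=B[:,:800-A.shape[1]] ; I[:h,A.shape[1]:A.shape[1]+B.shape[1]]=B[:h]
print(A.shape,B.shape); cv2.imwrite('pics/v1.png',I); st=bot.sense(); print(st['t'],st['position'],st['tool_rot'],st['joint_pos'])
E
```

```text
(595, 510, 3) (350, 290, 3)
7.825 [460.05245369 314.54075702 343.79735106] [[-9.24551942e-01 -3.81056041e-01 -3.01154240e-05]
 [-3.81055846e-01  9.24551544e-01 -9.40951862e-04]
 [ 3.86398653e-04 -8.58483212e-04 -9.99999557e-01]] [ 2.85567572e+01  5.96785532e+00  6.76412502e+01 -4.85068541e-02
  1.06418176e+02 -8.38560528e+01]
```

View pics/v1.png

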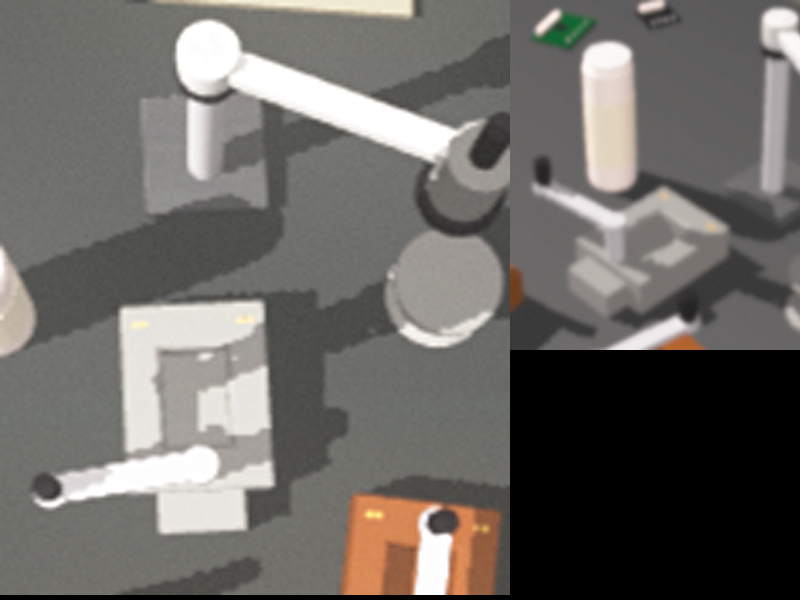

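The arm now points to the -y side over the spool (lens ring at crop (460,190)), and the pocket is in full view. Its crop corners are about (158,350), (232,347) and (238,442); the block's corners are (119,308), (264,301) and (273,486). The can has not moved. Next I refine the socket and relay positions.

```bash
python3 - <<'E'
from h import *
c=load('top1'); s=load('side1')
T=lambda u,v:(u/3.4+210,v/3.4+100); S=lambda u,v:((u-510)/2.5+225,v/2.5+160)
for t in ((119,308),(264,301),(273,486)): print('blk',onz(c,*T(*t),40))
for t in ((158,350),(232,347),(238,442)): print('pk',onz(c,*T(*t),40))
for t in ((158,532),(247,529)): print('lug',onz(c,*T(*t),30))
for t in ((665,187),(728,236),(572,242)): print('side',onz(s,*S(*t),40))
# row/col profile edges in top image
g=c['img'].astype(float).mean(2)
for v in (197,205,213,222): 
    d=np.diff(g[v,235:300]); i=np.argsort(-abs(d))[:4]
    print(v,[(int(k)+235.5,int(d[k])) for k in sorted(i)])
for u in (248,252,256,262,270,278,284):
    d=np.diff(g[180:262,u]); i=np.argsort(-abs(d))[:4]
    print('u',u,[(int(k)+180.5,int(d[k])) for k in sorted(i)])
for n,t,sd in (('yellow L',(139,324),(664,196)),('yellow R',(244,319),(711,227)),('lever knob',(46,486),(542,160)),('post',(208,50),(780,15)),('pintop',(204,462),(619,222))): print(n,tri(c,T(*t),s,S(*sd)))
rod=T(491,128); print('rodtop',onz(c,*rod,286), 'spool', onz(c,*T(446,287),55))
print('foot',[onz(c,*T(*t),16) for t in((142,100),(262,95),(267,206),(148,213))])
E
```

```text
blk [617.7  68.   40. ]
blk [622.1 -33.8  40. ]
blk [492.1 -38.   40. ]
pk [587.7  40.8  40. ]
pk [589.4 -10.9  40. ]
pk [522.8 -14.3  40. ]
lug [461.8  41.5  30. ]
lug [463.3 -20.1  30. ]
side [619.   61.3  40. ]
side [612.6 -46.2  40. ]
side [484.2  57.2  40. ]
197 [(244.5, 66), (245.5, 43), (284.5, -31), (287.5, -47)]
205 [(244.5, 38), (245.5, 55), (277.5, 41), (288.5, -37)]
213 [(245.5, 61), (255.5, -47), (287.5, -37), (288.5, -85)]
222 [(245.5, 55), (246.5, 48), (288.5, -58), (289.5, -72)]
u 248 [(189.5, 74), (232.5, -52), (234.5, 61), (244.5, -61)]
u 252 [(189.5, 80), (231.5, -53), (234.5, 59), (244.5, -84)]
u 256 [(189.5, 64), (215.5, 29), (229.5, -47), (233.5, 64)]
u 262 [(188.5, 61), (189.5, 77), (232.5, 72), (256.5, -74)]
u 270 [(188.5, 74), (203.5, 61), (255.5, -54), (256.5, -54)]
u 278 [(188.5, 81), (211.5, 53), (227.5, -61), (255.5, -88)]
u 284 [(187.5, 64), (188.5, 74), (242.5, -55), (243.5, -69)]
yellow L (array([608. ,  53.2,  37.5]), np.float64(3.3))
yellow R (array([610.8, -20.3,  37. ]), np.float64(2.3))
lever knob (array([488.9, 109.5, 116.6]), np.float64(2.7))
post (array([730.6,   5.9, 239.9]), np.float64(3.7))
pintop (array([507. ,   8.5,  84.2]), np.float64(4.5))
rodtop [ 666.4 -145.1  286. ] spool [ 628.2 -159.8   55. ]
foot [array([778.2,  52.4,  16. ]), array([781.8, -35.9,  16. ]), array([697.4, -38.3,  16. ]), array([692.6,  48.2,  16. ])]
```

Emit:
arm_command([
  [[0.02,-0.004,-0.2],[0,0,0],1],
  [[0.02,-0.004,-0.4],[0,0,0],1],
  [[0.02,-0.004,-0.6],[0,0,0],1],
  [[0.02,-0.004,-0.8],[0,0,0],1],
  [[0.02,-0.004,-0.9],[0,0,0],1],
  [[0.02,-0.004,-1],[0,0,0],1],
  [[0.02,-0.004,-1],[0,0,0],1],
])

```text
t: 8.7
position: [463.5, 312.5, 91.8]
tool_rot: [[-0.925, -0.381, -0.004], [-0.381, 0.925, -0.003], [0.005, -0.001, -1.0]]
force: [-0.4, 0.3, 0.5]
grip_width: 1.001
finger_force: 0.0
```

Emit:
arm_command([
  [[0,0,-0.07],[0,0,0],1],
  [[0,0,-0.145],[0,0,0],1],
  [[0,0,-0.145],[0,0,0],0.8],
  [[0,0,-0.145],[0,0,0],0.65],
  [[0,0,-0.145],[0,0,0],0.5],
  [[0,0,-0.145],[0,0,0],0.4],
  [[0,0,-0.145],[0,0,0],0.4],
  [[0,0,-0.145],[0,0,0],0.4],
  [[0,0,-0.145],[0,0,0],0.4],
  [[0,0,-0.145],[0,0,0],0.4],
], grip_force=40)

```text
t: 9.95
position: [465.2, 315.3, 58.6]
tool_rot: [[-0.924, -0.383, 0.002], [-0.383, 0.924, 0.001], [-0.002, 0.0, -1.0]]
force: [0.2, -0.0, 5.2]
grip_width: 0.483
finger_force: 42.0
```

Emit:
arm_command([
  [[0,0,0.1],[0,0,0],0.4],
  [[0,0,0.3],[0,0,0],0.4],
  [[0,0,0.53],[0,0,0],0.4],
  [[0.05,-0.15,0.53],[0,0,-0.2],0.4],
  [[0.15,-0.35,0.53],[0,0,-0.4],0.4],
  [[0.25,-0.55,0.53],[0,0,-0.6],0.4],
  [[0.32,-0.75,0.53],[0,0,-0.68],0.4],
  [[0.362,-0.9,0.53],[0,0,-0.68],0.4],
  [[0.362,-1,0.53],[0,0,-0.68],0.4],
  [[0.362,-1,0.53],[0,0,-0.68],0.4],
])

```text
t: 11.2
position: [554.3, 63.2, 188.3]
tool_rot: [[-0.999, -0.033, -0.004], [-0.033, 0.999, -0.0], [0.004, 0.0, -1.0]]
force: [-0.0, -0.1, -2.0]
grip_width: 0.485
finger_force: 41.3
```

Emit:
arm_command([
  [[0,-0.1,0],[0,0,0],0.4],
  [[0,-0.2,0],[0,0,0],0.4],
  [[0,-0.2,0],[0,0,0],0.4],
  [[0,-0.2,-0.15],[0,0,0],0.4],
  [[0,-0.2,-0.3],[0,0,0],0.4],
  [[0,-0.2,-0.3],[0,0,0],0.4],
])

```text
t: 11.95
position: [551.8, 16.6, 110.7]
tool_rot: [[-0.999, -0.038, -0.01], [-0.038, 0.999, 0.002], [0.01, 0.002, -1.0]]
force: [-0.3, 0.1, -2.5]
grip_width: 0.49
finger_force: 41.2
```

```bash
python3 - <<'E'
from h import *
c=cap('top','top2'); s=cap('side','side2')
f=lambda i,x0,x1,y0,y1,k:cv2.resize(i['img'][y0:y1,x0:x1,::-1],None,fx=k,fy=k,interpolation=cv2.INTER_CUBIC)
cv2.imwrite('pics/v2.png',np.hstack([f(c,210,310,170,270,4),f(s,230,330,190,290,4)])); st=bot.sense(); print(st['t'],st['position'],st['tool_rot'],st['grip_width'])
E
```

```text
12.05 [555.16574972  15.94157444 115.49281831] [[-9.99288455e-01 -3.77170255e-02 -1.02433489e-04]
 [-3.77170834e-02  9.99288254e-01  6.38307109e-04]
 [ 7.82855369e-05  6.41716417e-04 -9.99999791e-01]] 0.48501818193120466
```

View pics/v2.png

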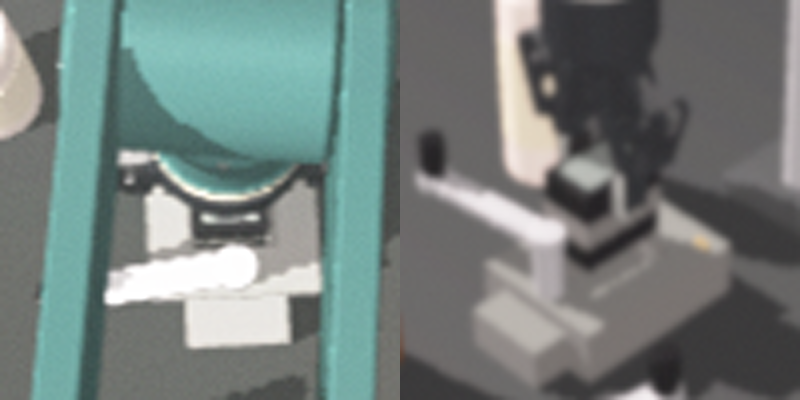

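The relay hangs upright and square over the pocket. In the top crop its lower edge is at x 195–272 against the lug's 185–292, and in the side crop it sits over the pocket opening. I'll lower it gently and watch the force.

Emit:
arm_command([
  [[0,-0.004,-0.02],[0,0,0],0.4],
  [[0,-0.004,-0.04],[0,0,0],0.4],
  [[0,-0.004,-0.055],[0,0,0],0.4],
  [[0,-0.004,-0.07],[0,0,0],0.4],
  [[0,-0.004,-0.08],[0,0,0],0.4],
  [[0,-0.004,-0.09],[0,0,0],0.4],
  [[0,-0.004,-0.09],[0,0,0],0.4],
])

```text
t: 12.92
position: [554.9, 13.9, 92.3]
tool_rot: [[-0.999, -0.037, -0.001], [-0.037, 0.999, 0.0], [0.001, 0.0, -1.0]]
force: [0.9, -0.4, -1.8]
grip_width: 0.489
finger_force: 41.2
```

Emit:
arm_command([
  [[0,0,-0.01],[0,0,0],0.4],
  [[0,0,-0.02],[0,0,0],0.4],
  [[0,0,-0.03],[0,0,0],0.4],
  [[0,0,-0.04],[0,0,0],0.4],
  [[0,0,-0.05],[0,0,0],0.4],
  [[0,0,-0.06],[0,0,0],0.4],
  [[0,0,-0.07],[0,0,0],0.4],
  [[0,0,-0.078],[0,0,0],0.4],
  [[0,0,-0.078],[0,0,0],0.4],
  [[0,0,-0.078],[0,0,0],0.4],
])

```text
t: 14.18
position: [555.1, 13.9, 73.6]
tool_rot: [[-0.999, -0.037, 0.0], [-0.037, 0.999, 0.0], [-0.0, 0.0, -1.0]]
force: [-2.0, 0.0, 2.5]
grip_width: 0.486
finger_force: 41.7
```

Emit:
arm_command([
  [[0,0,0],[0,0,0],0.6],
  [[0,0,0],[0,0,0],0.8],
  [[0,0,0],[0,0,0],0.8],
  [[0,0,0.1],[0,0,0],0.8],
  [[0,0,0.25],[0,0,0],0.8],
  [[0,0,0.35],[0,0,0.1],0.8],
  [[-0.1,0.14,0.35],[0,0,0.4],0.8],
  [[-0.2,0.28,0.35],[0,0,0.7],0.8],
  [[-0.264,0.38,0.35],[0,0,1],0.8],
  [[-0.264,0.38,0.35],[0,0,1],0.8],
  [[-0.264,0.38,0.35],[0,0,1],0.8],
  [[-0.264,0.38,0.25],[0,0,1],0.8],
  [[-0.264,0.38,0.178],[0,0,1],0.8],
  [[-0.264,0.38,0.178],[0,0,1],0.5],
  [[-0.264,0.38,0.178],[0,0,1],0.1],
  [[-0.264,0.38,0.178],[0,0,1],0.1],
  [[-0.264,0.38,0.178],[0,0,1],0.1],
  [[-0.264,0.38,0.178],[0,0,1],0.1],
  [[-0.264,0.38,0.178],[0,0,1],0.1],
], grip_force=25)

```text
t: 16.55
position: [489.2, 111.4, 118.8]
tool_rot: [[-0.847, -0.532, 0.001], [-0.532, 0.847, 0.006], [-0.004, 0.004, -1.0]]
force: [-1.2, 6.7, 0.2]
grip_width: 0.203
finger_force: 26.2
```

```bash
python3 - <<'E'
from h import *
c=cap('top','top3'); s=cap('side','side3')
f=lambda i,x0,x1,y0,y1,k:cv2.resize(i['img'][y0:y1,x0:x1,::-1],None,fx=k,fy=k,interpolation=cv2.INTER_CUBIC)
cv2.imwrite('pics/v3.png',np.hstack([f(c,210,310,170,270,4),f(s,230,330,190,290,4)])); st=bot.sense(); print(st['t'],st['position'],st['tool_rot'],st['grip_width'],st['force'])
E
```

```text
16.65 [489.24328034 111.4353054  118.78554521] [[-0.84685695 -0.53181923  0.00126633]
 [-0.53180483  0.84684763  0.00571921]
 [-0.00411398  0.00416991 -0.99998284]] 0.203072619511206 [-1.86704276  6.05946979  0.69831767]
```

View pics/v3.png

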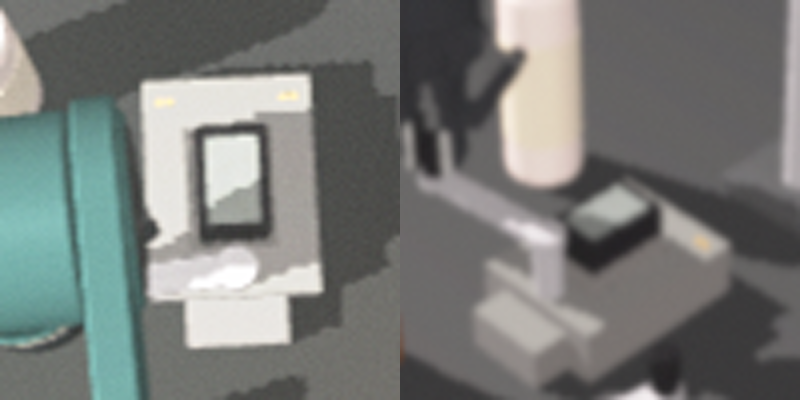

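The relay sits level and low in the pocket (label centred at top-crop (235,180)), and the knob is gripped. Now I swing the lever shut.

Emit:
arm_command([
  [[0.035,0.008,0],[0,0,0],0.1],
  [[0.07,0.012,0],[0,0,0],0.1],
  [[0.139,0.004,0],[0,0,-0.1],0.1],
  [[0.206,-0.017,0],[0,0,-0.2],0.1],
  [[0.268,-0.048,0],[0,0,-0.3],0.1],
  [[0.324,-0.09,0],[0,0,-0.45],0.1],
  [[0.371,-0.141,0],[0,0,-0.6],0.1],
  [[0.409,-0.2,0],[0,0,-0.75],0.1],
  [[0.436,-0.264,0],[0,0,-0.9],0.1],
  [[0.45,-0.318,0],[0,0,-1],0.1],
  [[0.454,-0.353,0],[0,0,-1],0.1],
  [[0.456,-0.374,0],[0,0,-1],0.1],
  [[0.456,-0.4,0],[0,0,-1],0.1],
  [[0.456,-0.416,0],[0,0,-1],0.1],
  [[0.456,-0.416,0],[0,0,-1],0.1],
  [[0.456,-0.416,0],[0,0,-1],0.1],
])

```text
t: 18.65
position: [605.4, 16.0, 118.8]
tool_rot: [[-0.999, -0.042, 0.007], [-0.042, 0.999, 0.021], [-0.008, 0.02, -1.0]]
force: [7.0, 27.3, -1.1]
grip_width: 0.2
finger_force: 28.0
```

Emit:
arm_command([
  [[0,0.02,0],[0,0,0],0.1],
  [[0,0.04,0],[0,0,0],0.1],
  [[0,0.04,0],[0,0,0],0.3],
  [[0,0.04,0],[0,0,0],0.6],
  [[0,0.04,0],[0,0,0],0.8],
  [[0,0.04,0.2],[0,0,0],0.8],
  [[0,0.04,0.4],[0,0,0],0.8],
  [[0,0.04,0.6],[0,0,0],0.8],
  [[0,0.04,0.85],[0,0,0],0.8],
  [[0,-0.2,0.9],[0,0,0],0.8],
  [[0,-0.4,0.9],[0,0,0.3],0.8],
  [[0,-0.4,0.9],[0,0,0.6],0.8],
  [[0,-0.4,0.9],[0,0,0.8],0.8],
  [[0,-0.4,0.9],[0,0,1],0.8],
  [[0,-0.4,0.9],[0,0,1],0.8],
])

```text
t: 20.52
position: [602.8, -95.7, 342.5]
tool_rot: [[-0.848, -0.53, -0.001], [-0.53, 0.848, -0.0], [0.0, 0.0, -1.0]]
force: [-0.0, 0.6, -0.7]
grip_width: 0.797
finger_force: 0.0
```

```bash
python3 - <<'E'
from h import *
c=cap('top','top4'); s=cap('side','side4')
f=lambda i,x0,x1,y0,y1,k:cv2.resize(i['img'][y0:y1,x0:x1,::-1],None,fx=k,fy=k,interpolation=cv2.INTER_CUBIC)
cv2.imwrite('pics/v4.png',np.hstack([f(c,220,380,90,250,2.5),f(s,240,400,150,310,2.5)])); st=bot.sense(); print(st['t'],st['position'],st['tool_rot'],st['grip_width'],st['force'])
E
```

```text
20.625 [602.90511629 -95.4146007  342.52983497] [[-8.48277063e-01 -5.29552580e-01 -2.98065453e-04]
 [-5.29552605e-01  8.48277100e-01  6.49705527e-06]
 [ 2.49401565e-04  1.63352640e-04 -9.99999956e-01]] 0.8029535920348562 [-0.49124816  0.20199391 -0.06653837]
```

View pics/v4.png

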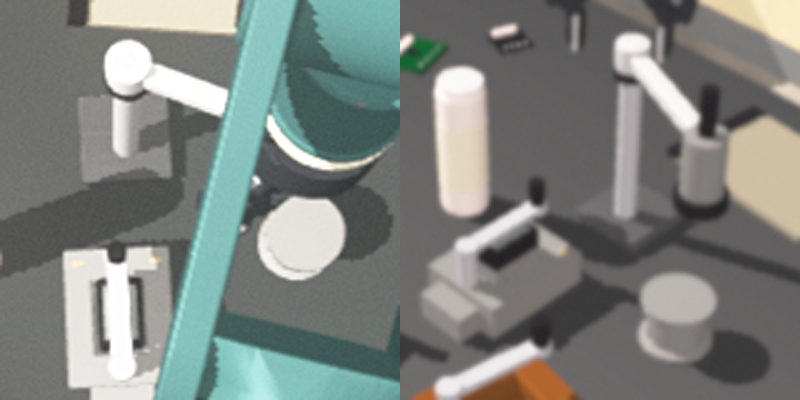

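The lever bar now lies over the relay along socket +x (knob at crop (117,252), pin at (122,368)), and the camera head is still swung out. I'll regrip the camera grip.

Emit:
arm_command([
  [[0.1,-0.09,0],[0,0,0.1],0.9],
  [[0.2,-0.18,0],[0,0,0.2],0.9],
  [[0.258,-0.224,0],[0,0,0.2],0.9],
  [[0.258,-0.224,0],[0,0,0.2],0.9],
  [[0.258,-0.224,-0.12],[0,0,0.2],0.9],
  [[0.258,-0.224,-0.24],[0,0,0.2],0.9],
  [[0.258,-0.224,-0.275],[0,0,0.2],0.9],
  [[0.258,-0.224,-0.275],[0,0,0.2],0.5],
  [[0.258,-0.224,-0.275],[0,0,0.2],0.1],
  [[0.258,-0.224,-0.275],[0,0,0.2],0.1],
  [[0.258,-0.224,-0.275],[0,0,0.2],0.1],
  [[0.258,-0.224,-0.275],[0,0,0.2],0.1],
  [[0.258,-0.224,-0.275],[0,0,0.2],0.1],
], grip_force=25)

```text
t: 22.25
position: [667.9, -151.3, 275.6]
tool_rot: [[-0.787, -0.617, 0.003], [-0.617, 0.787, -0.001], [-0.002, -0.002, -1.0]]
force: [0.4, 0.4, 5.5]
grip_width: 0.201
finger_force: 24.6
```

Emit:
arm_command([
  [[-0.03,0.012,0],[0,0,0],0.1],
  [[-0.06,0.025,0],[0,0,-0.1],0.1],
  [[-0.119,0.059,0],[0,0,-0.15],0.1],
  [[-0.2,0.12,0],[0,0,-0.25],0.1],
  [[-0.272,0.193,0],[0,0,-0.4],0.1],
  [[-0.331,0.276,0],[0,0,-0.5],0.1],
  [[-0.378,0.366,0],[0,0,-0.65],0.1],
  [[-0.401,0.43,0],[0,0,-0.75],0.1],
  [[-0.418,0.496,0],[0,0,-0.85],0.1],
  [[-0.428,0.563,0],[0,0,-0.95],0.1],
  [[-0.431,0.611,0],[0,0,-1],0.1],
  [[-0.432,0.644,0],[0,0,-1],0.1],
  [[-0.431,0.659,0],[0,0,-1],0.1],
  [[-0.431,0.659,0],[0,0,-1],0.1],
  [[-0.431,0.659,0],[0,0,-1],0.1],
])

```text
t: 24.12
position: [559.1, 13.5, 275.1]
tool_rot: [[-0.99, -0.14, -0.0], [-0.14, 0.99, -0.0], [0.001, -0.0, -1.0]]
force: [-3.6, -0.4, 5.3]
grip_width: 0.201
finger_force: 25.2
```

Emit:
arm_command([
  [[0,0,0],[0,0,0],0.3],
  [[0,0,0],[0,0,0],0.5],
  [[0,0,0],[0,0,0],0.8],
  [[0,0,0],[0,0,0],1],
  [[0,0,0.1],[0,0,0],1],
  [[0,0,0.25],[0,0,0],1],
  [[0,0,0.35],[0,0,0],1],
  [[-0.1,0.2,0.35],[0,0,0],1],
  [[-0.2,0.4,0.35],[0,0,0],1],
  [[-0.3,0.6,0.35],[0,0,0],1],
  [[-0.4,0.8,0.35],[0,0,0],1],
  [[-0.4,1,0.35],[0,0,0],1],
  [[-0.4,1,0.35],[0,0,0],1],
])

```text
t: 25.75
position: [458.9, 266.4, 360.7]
tool_rot: [[-0.989, -0.146, -0.001], [-0.146, 0.989, 0.0], [0.001, 0.0, -1.0]]
force: [0.8, -0.6, -0.2]
grip_width: 1.001
finger_force: 0.0
```

```bash
python3 - <<'E'
from h import *
c=cap('top','top5'); s=cap('side','side5')
f=lambda i,x0,x1,y0,y1,k:cv2.resize(i['img'][y0:y1,x0:x1,::-1],None,fx=k,fy=k,interpolation=cv2.INTER_CUBIC)
cv2.imwrite('pics/v5.png',np.hstack([f(c,210,310,170,270,4),f(s,240,340,160,260,4)])); st=bot.sense(); print(st['t'],st['position'],st['force'])
print('expected px of lens-target: rodtop',proj(c,(558,13.8,286)),proj(s,(558,13.8,286)),'lens',proj(s,(557,13.9,150)),proj(c,(557,13.9,150)))
E
```

```text
25.85 [459.69668619 263.72644084 361.04232814] [-0.55256268 -0.42771047  0.97825941]
expected px of lens-target: rodtop [268.5 196.1] [280.  173.4] lens [280.7 219.4] [268.1 208.4]
```

View pics/v5.png

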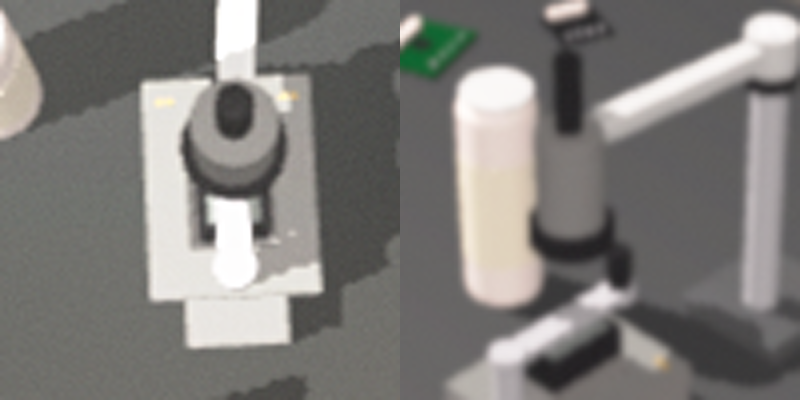

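The arm bar now runs straight over the locked relay. The grip rod top is at top-crop (234,95) and the lens ring centre at (234,145), in line with the lever bar and relay at x≈235. That column matches the predicted one (268.5 px), and the robot is clear of everything.

```bash
python3 -c "
from plant import job
print(job.sign_off())"
```

```text
the job is handed in; nothing more can be done
None
```

The relay is seated and locked under the shut lever, the camera is back over it and released, and the job is handed in (no verdict came back). Sideways the lens lines up within about 1 mm; along the arm its fixed length sets the position, and it may sit up to about 8 mm off the relay's centre.

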